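# Prop the mug cupboard's door ajar with its stay

### The arm

A 7-joint arm with a two-finger parallel gripper is mounted at the origin on the work surface. World frame = base frame: x ahead of the robot, y to its left, z up, the work surface at z = 0. Lengths are in m, angles in rad, forces in N, time in s.
With the tool pointing down it reaches from about 0.425 to 0.875 m from the base axis. Payload 4.7 kg.
Tool frame: the origin (TCP) lies midway between the tips of the shut fingers; the grasp point (between the pads) lies 19 mm behind it; x points along the fingers, z is the direction in which the jaws open and shut, and the axes are right-handed (so a half turn about x gives the same grasp; the last joint's range is limited). The gripper opens to 87 mm and grips with 3 to 60 N. Pads are 19 mm wide; open, the fingers measure 117 mm over their backs; the gripper's body (75 mm by 190 mm) begins 51 mm behind the grasp point.
Start: joints at [1.333, 0.321, -0.07, 1.45, 0.023, 1.371, -0.057], TCP at [0.162, -0.63, 0.223] pointing down, gripper open.
Joint ranges: [-2.86, 2.86], [-0.3, 2.09], [-1.38, 1.24], [0.06, 2.45], [-1.56, 4.7], [0.09, 2.05], [-2.69, 2.69]. Speed limits (rad/s): [2.57, 2.57, 3.14, 3.14, 3.14, 3.14, 3.14].

### API

Orientations are given as a rotation vector (axis times angle).
In Python, from bench import ctrl, vision, close_job gives the robot as it stands. The module is installed in compiled form; this text tells all that it offers.
- The arm moves only by the tool servo_tool, never from a script. Its argument "commands" is a list that holds one entry, the list of rows, each a list of 7 numbers: the turn, a rotation vector about the tool's x, y, z in degrees, then the shift along the tool's x, y, z in mm, then the finger opening in mm, from 0 to 87. In form: [[[wx, wy, wz, x, y, z, grip], ...]]. A call has 1 to 5 rows; each row is the pose to reach, as a shift and turn from the pose commanded when the call began, along the tool's axes at that moment; what a row does not reach only later rows make up. A row lasts 1/8 s, in which the tool goes at most 62.5 mm and 10.7 degrees, less where a joint would pass 70% of its speed; a pose out of reach is approached as far as the arm can. A call with a gripper value outside its range is refused whole. The fingers move at their own pace and stop on an object; "newtons" is the grip in N (left out, the last holds). Time passes only in rows, so rows that repeat a pose let the fingers close. It gives the time, the measured TCP pose, the force and the opening at its end, in the units of the state.
- ctrl.get_state(): the state, without advancing time (a new reading comes with each control period).
- vision.get_image(name): name is "side" or "top" or "wrist"; returns the picture (400x640x3 uint8, red, green, blue); there is no depth.
- vision.camera_info(name): a dict with "fov_y" (degrees; the focal length in pixels is half the picture's height over the tangent of half this angle, whatever the lens; pixels are square), "cx", "cy" (the principal point, pixels), "pose" (4x4, takes a point from camera to world coordinates). Camera axes: x right, y down, z forward; pixel columns grow to the right and rows downward; lengths in m; the calibration is good to about 2 mm. A picture is of the moment at which its call begins: read the wrist's pose just before it. camera_info takes no time and is no camera call; for the wrist camera it gives the pose at the moment of the call.
- close_job(): hands the job in, once; it reports no verdict.
The state is a dict: "time": time; "joint_positions": joint angles; "qd": joint speeds; "joint_torque": joint torques, N m; "position": TCP position; "tool_rot": TCP orientation; "ft_force": force on the tool from outside, world axes, zero at the start; "torque": the same for the moment, N m; "grip_width": opening from 0.0 (shut) to 1.0 (fully open).
Only numpy, scipy, OpenCV 4.12 (cv2) and the standard library are available. Lean on these libraries where they do the work, as an engineer would, in place of code of your own. Each camera call takes 0.05 s, during which the arm holds its last target. There are 200 camera calls.

### The job

Prop the little mug cupboard's door open so that the mugs inside can air: lift the stay bar by its knob, draw the door open with it, and drop the bar's third hole, counted from the door, right down over the peg on the cupboard's top, so the bar lies flat. The peg stands off-centre on its round adjuster disc, turned any way round, so feel for it gently - never press or drive the bar hard against it - then let go and leave the other things where they stand.

Things in the scene. Friction and masses are not known exactly. Their poses are not given: they have to be found in the camera images.
- cabinet: A wooden cupboard 220 mm deep (x), 340 mm wide (y), 150 mm high, fixed to the counter; origin at the centre of its underside. Its -x face is the front, with the door, and looks to the robot. Its flat top carries the keeper plate and peg, and the stay bar lies over it.
- keeper (a point): Centre of the round steel keeper disc (36 mm across) on the cupboard's top, 3 mm above that top: the height of the seated bar's underside. Axes as the cupboard's. On the disc stands a fixed, upright, round steel peg, 8 mm thick, its edge slightly rounded. The peg is off-centre: its axis is 6.5 mm from this point, in any direction (not measured). Its tip is 12 mm above this point.
- door_hinge (a point): A point on the door's upright hinge axis (at the front, the +y edge of the door), at the same height as keeper.
- door (a joint): Opening angle of the door (rad), 0 shut, up to 1.2; its free -y edge swings out towards -x of the cupboard. The door is 330 mm wide and 15 mm thick, swings level, and stays where it is left (friction 0.3 N m).
- stay: Flat steel bar, 26 mm wide, 6 thick, from 12 mm behind to 228 ahead of its origin: on its underside, on the pivot on the door's top, 240 mm from the hinge axis. x runs along the bar to the knob, z up. It turns freely about the vertical and tilts up (0 to 0.6 rad; a stop holds it flat at 0). Tilting is stiff: it stays as left and takes about 1 to 3 N at the knob, up or down.
- stay_hole1 (a point): Centre of the stay's first hole, on the bar's underside, 60 mm from the stay's origin. All holes are 10 mm across and go right through; they are 40 mm apart.
- stay_hole2 (a point): The second hole's centre on the underside, 100 mm from the stay's origin.
- stay_hole3 (a point): The third hole's centre on the underside, 140 mm from the stay's origin: the one to use.
- stay_hole4 (a point): The fourth hole's centre on the underside, 180 mm from the stay's origin.
- stay_knob (a point): Centre of the top face of the stay's knob, an upright steel cylinder 14 mm across and 32 mm tall that stands on the bar's upper face, 214 mm from the stay's origin; 38 mm above the bar's underside.
- coaster: Bystander: a cork coaster 84 mm across, 8 mm thick, lying on the cupboard's top; origin under its centre.
- mugs: Bystander: a stack of two white enamel mugs, 72 mm across, 154 mm high; origin under its centre, handles to y.
- canister: Bystander: a closed aluminium canister, 94 mm across, 138 mm high; origin under its centre.
- spoon_tray: Bystander: a wooden tray 90 by 200 by 28 mm with a spoon in it; origin under its centre.
- jar: Bystander: a closed amber jar, 72 mm across, 110 mm high; origin under its centre.
- bowl: Bystander: a white bowl, 100 mm across, 40 mm high; origin under its centre.

How it is judged:
On the way:
1. the stay is lifted above the peg's height with the door drawn open (value of joint door above 0.2 rad and z of stay_hole3 in the frame of keeper above 0.008 m), for 0.05 s.
At the end, for the whole second after the job is handed in: The third hole is down over the peg: its centre within 9 mm of the keeper disc's centre, seen from above, its underside less than 3 mm above its seated height; the door is held open by more than 0.2 rad, and door and stay are at rest (horizontal distance between stay_hole3 and keeper below 0.009 m and z of stay_hole3 in the frame of keeper below 0.003 m and value of joint door above 0.2 rad and velocity of joint door between -0.02 and 0.02 rad/s and linear speed of stay below 0.01 m/s); the robot touches nothing.
It fails at once if the stay is pressed or driven against the peg or cupboard with more than 40 N (contact force between stay and cabinet above 40 N).
It fails at once if a bystander is shoved more than 25 mm or tipped (distance of any of coaster, mugs, canister, spoon_tray, jar, bowl from where it was at the start of the episode above 0.025 m or angle between any of coaster, mugs, canister, spoon_tray, jar, bowl's own z axis and vertical above 0.3 rad).
It also fails if it takes over 72 s, if anything falls off the work surface, if the arm or the gripper's body presses on something with over 40 N, if the wrist force passes 120 N, or if a joint passes its speed limit or range.

## Working session

There is one attempt and no reset: what is moved stays moved. The work goes in short steps, Python scripts to look and compute and a tool call to move; the robot and the scene stay as the last step left them, time stands still between calls to the robot, and variables do not carry over. Pictures are saved under pics/ and viewed, about 8 in all and at most 12, crops included, and the job is handed in when it is done.

Besides the shell and the picture viewer there is one more tool, called after "Call:" as name(argument=value, ...) on one line, values as JSON. servo_tool: Moves the arm, as the interface text tells. Its arguments: {"type":"object","properties":{"commands":{"type":"array"},"newtons":{"type":"number"}},"required":["commands"]}

```bash
mkdir -p pics
python3 - <<'E'
from bench import ctrl, vision
import cv2
for n in ["top","side"]:
    i=vision.get_image(n); cv2.imwrite(f"pics/{n}0.png",i[:,:,::-1])
    print(n,vision.camera_info(n))
print(vision.camera_info("wrist")); print(ctrl.get_state())
E
```

```text
top {'fov_y': 46.27961192278775, 'cx': 320.3125576999124, 'cy': 201.94411898740847, 'pose': array([[ 0.02694492, -0.99589144,  0.08645353,  0.3749322 ],
       [-0.99959195, -0.02602244,  0.01177974,  0.02424655],
       [-0.00948161, -0.08673566, -0.99618624,  1.73960103],
       [ 0.        ,  0.        ,  0.        ,  1.        ]])}
side {'fov_y': 47.61803381935771, 'cx': 319.1062316742469, 'cy': 199.1841736331018, 'pose': array([[-0.73409511, -0.45295187,  0.50590412, -0.19518513],
       [-0.67898773,  0.47981339, -0.55565706,  0.84755525],
       [ 0.00894633, -0.75140782, -0.65977742,  1.11149501],
       [ 0.        ,  0.        ,  0.        ,  1.        ]])}
{'fov_y': 64.8723334008368, 'cx': 315.8917237163447, 'cy': 201.8699595762475, 'pose': array([[ 2.48551577e-01, -9.39060071e-01, -2.37462200e-01,
         2.26768215e-01],
       [-9.68618152e-01, -2.41218190e-01, -5.99387963e-02,
        -6.12834729e-01],
       [-9.94071758e-04,  2.44908079e-01, -9.69545793e-01,
         3.83737316e-01],
       [ 0.00000000e+00,  0.00000000e+00,  0.00000000e+00,
         1.00000000e+00]])}
{'time': 0.1, 'joint_positions': array([ 1.33307587,  0.32177381, -0.07003327,  1.45155524,  0.02261446,
        1.37078375, -0.05688586]), 'qd': array([ 0.00075377, -0.00212642, -0.00043655, -0.00504587, -0.00031299,
        0.00044283,  0.0011275 ]), 'joint_torque': array([-3.89035122e-04, -4.92571771e+01, -4.05974854e-01, -3.13399458e+01,
       -6.40939688e-02,  3.95069481e-02,  7.56827944e-05]), 'position': array([ 0.1617535 , -0.629045  ,  0.22155316]), 'tool_rot': array([ 1.0227381 ,  1.31933891, -1.02113145]), 'ft_force': array([ 0.1522759 , -0.51315273, -0.58855217]), 'torque': array([ 0.00214237, -0.03366423,  0.02080298]), 'grip_width': 0.9954116731189863}
```

View pics/top0.png

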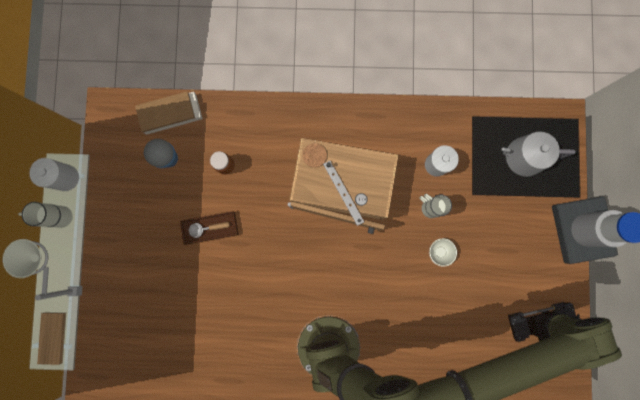

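View pics/side0.png

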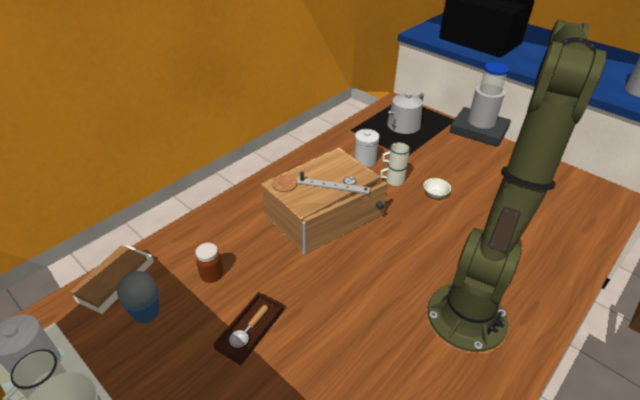

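The top view shows the cupboard at about (290-397, 140-216), the stay from its pivot near (360,222) to its knob near (328,164), the keeper at (362,199) and the coaster at (315,154). In the side view the stay lies flat with the knob at its far-left end. I'll take a magnified crop of the cupboard next.

```bash
cat > h.py <<'E'
import numpy as np
from scipy.spatial.transform import Rotation as R
from bench import ctrl, vision
def ray(info,u,v):
    f=200/np.tan(np.radians(info['fov_y'])/2); P=info['pose']
    return P[:3,3],P[:3,:3]@np.array([(u-info['cx'])/f,(v-info['cy'])/f,1])
def atz(info,u,v,z):
    o,d=ray(info,u,v); return o+d*(z-o[2])/d[2]
def proj(info,p):
    f=200/np.tan(np.radians(info['fov_y'])/2); P=info['pose']
    q=P[:3,:3].T@(np.asarray(p)-P[:3,3]); return np.array([info['cx']+f*q[0]/q[2],info['cy']+f*q[1]/q[2]])
E
python3 - <<'E'
import cv2
i=cv2.imread("pics/top0.png")[125:245,275:435]
cv2.imwrite("pics/topc.png",cv2.resize(i,None,fx=5,fy=5,interpolation=cv2.INTER_CUBIC))
E
```

```text
(no output)
```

View pics/topc.png

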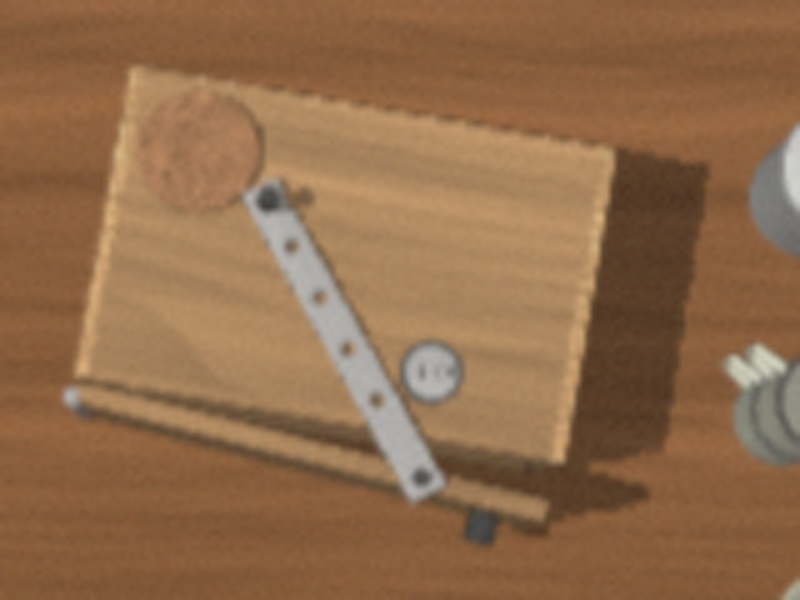

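Magnified view: the knob top is at crop (268,200), the holes at (291,245), (319,297), (347,348) and (376,399), the pivot at (421,477), and the keeper disc at (432,372). The door's top front edge runs from about (75,395) to (548,505), and the door is already slightly ajar.

Run:
```python
from h import *
I=vision.camera_info("top")
c=lambda x,y,z: atz(I,275+(x+.5)/5-.5,125+(y+.5)/5-.5,z)
pts={'knob':(268,200,.191),'h4':(291,245,.159),'h3':(319,297,.159),'h2':(347,348,.159),'h1':(376,399,.159),'piv':(421,477,.160),
'keep':(432,372,.153),'hinge':(74,397,.153),'freeF':(546,520,.15),'freeB':(550,498,.15),'c_bl':(132,68,.15),'c_br':(613,150,.15),'c_fr':(565,463,.15),'c_fl':(78,376,.15),'coast':(200,150,.158)}
w={k:c(*v) for k,v in pts.items()}
for k,v in w.items(): print(k,v.round(4))
n=lambda a,b:np.linalg.norm((w[a]-w[b])[:2])
print('piv-h3',n('piv','h3'),'piv-knob',n('piv','knob'),'hinge-piv',n('hinge','piv'),n('c_bl','c_br'),n('c_br','c_fr'))
s=ctrl.get_state(); print(s['position'],R.from_rotvec(s['tool_rot']).as_matrix().round(3))
```

```text
knob [0.6353 0.0196 0.191 ]
h4 [0.6101 0.003  0.159 ]
h3 [ 0.5749 -0.0169  0.159 ]
h2 [ 0.5406 -0.0367  0.159 ]
h1 [ 0.5064 -0.0571  0.159 ]
piv [ 0.4543 -0.0885  0.16  ]
keep [ 0.5263 -0.0951  0.153 ]
hinge [0.5029 0.148  0.153 ]
freeF [ 0.4279 -0.1745  0.15  ]
freeB [ 0.4428 -0.1769  0.15  ]
c_bl [0.7319 0.1156 0.15  ]
c_br [ 0.6829 -0.2166  0.15  ]
c_fr [ 0.4669 -0.1868  0.15  ]
c_fl [0.5175 0.146  0.15  ]
coast [0.6743 0.0669 0.158 ]
piv-h3 0.14033030260124366 piv-knob 0.2108827125150915 hinge-piv 0.24150057505168962 0.3357865853867025 0.21811178094448036
[ 0.1617535  -0.629045    0.22155316] [[-0.001  0.968  0.249]
 [ 0.002  0.249 -0.968]
 [-1.    -0.    -0.002]]
```

```bash
cat >> h.py <<'E'
def pose_R(yaw,pitch=0):
    "bar yaw (deg), bar tilt up (deg): tool x = down (bar -z), tool y = along bar, tool z = x cross y"
    B=R.from_euler('z',yaw,degrees=True)*R.from_euler('y',-pitch,degrees=True)
    m=B.as_matrix(); return R.from_matrix(np.c_[-m[:,2],m[:,0],-m[:,1]])
def to(p,yaw,pitch=0,cur=None):
    s=ctrl.get_state(); p0=s['position']; R0=R.from_rotvec(s['tool_rot'])
    if cur: p0,R0=cur
    T=pose_R(yaw,pitch)
    w=(R0.inv()*T).as_rotvec(degrees=True); d=R0.inv().apply(np.asarray(p)-p0)*1000
    print('row',np.r_[w,d].round(1).tolist())
    return np.asarray(p),T
def st():
    s=ctrl.get_state(); m=R.from_rotvec(s['tool_rot']).as_matrix()
    print('t',round(s['time'],2),'p',s['position'].round(4),'yaw',np.degrees(np.arctan2(m[1,1],m[0,1])).round(1),'pitch',np.degrees(np.arcsin(m[2,1])).round(1),'F',s['ft_force'].round(2),'g',round(s['grip_width'],3)*87)
E
python3 -c "
from h import *
st(); to([.60,-.02,.27],30.8)"
```

```text
t 0.1 p [ 0.1618 -0.629   0.2216] yaw 14.4 pitch -0.0 F [ 0.15 -0.51 -0.59] g 86.565
row [-16.4, -0.1, -0.0, -47.7, 576.2, -480.7]
```

Call:
servo_tool(commands=[[[0, 0, 0, -48, 60, -50, 40], [-4, 0, 0, -48, 120, -100, 40], [-8, 0, 0, -48, 170, -140, 40], [-12, 0, 0, -48, 215, -180, 40], [-16, 0, 0, -48, 260, -217, 40]]])

```text
time: 0.72
position: [0.3394, -0.3821, 0.2701]
tool_rot: [0.808, 1.415, -0.808]
ft_force: [0.9, 0.2, 0.5]
grip_width: 0.525
```

```bash
python3 -c "
from h import *
st(); to([.60,-.02,.27],30.8)"
```

```text
t 0.72 p [ 0.3394 -0.3821  0.2701] yaw 30.6 pitch -0.0 F [0.9  0.23 0.48] g 45.675000000000004
row [-0.2, 0.0, 0.0, -0.0, 408.5, -179.3]
```

Call:
servo_tool(commands=[[[0, 0, 0, 0, 57, -25, 40], [0, 0, 0, 0, 113, -50, 40], [0, 0, 0, 0, 168, -75, 40], [0, 0, 0, 0, 224, -99, 40], [0, 0, 0, 0, 280, -123, 40]]])

```text
time: 1.35
position: [0.5183, -0.1346, 0.27]
tool_rot: [0.81, 1.414, -0.811]
ft_force: [-0.3, -0.9, 0.1]
grip_width: 0.459
```

Call:
servo_tool(commands=[[[0, 0, 0, 0, 50, -22, 40], [0, 0, 0, 0, 90, -40, 40], [0, 0, 0, 0, 128, -56, 40], [0, 0, 0, 0, 128, -56, 40], [0, 0, 0, 0, 128, -56, 40]]])

```text
time: 1.98
position: [0.5993, -0.0237, 0.2696]
tool_rot: [0.809, 1.415, -0.811]
ft_force: [0.0, -0.2, 0.7]
grip_width: 0.464
```

```bash
python3 -c "
from h import *
import cv2
st(); I=vision.camera_info('wrist'); i=vision.get_image('wrist'); cv2.imwrite('pics/w1.png',i[:,:,::-1])
import pickle; pickle.dump(I,open('w1.pkl','wb')); st()
for p in [(.6353,.0196,.191),(.5263,-.0951,.153),(.5749,-.0169,.159)]: print(proj(I,p))"
```

```text
t 1.98 p [ 0.5993 -0.0237  0.2696] yaw 30.4 pitch -0.1 F [ 0.03 -0.25  0.68] g 40.368
t 2.02 p [ 0.5992 -0.0245  0.2697] yaw 30.3 pitch -0.1 F [-0.2  -1.04  1.4 ] g 40.368
[289.81490665 141.23142424]
[340.38282678 295.33575344]
[295.26741922 218.31329854]
```

View pics/w1.png

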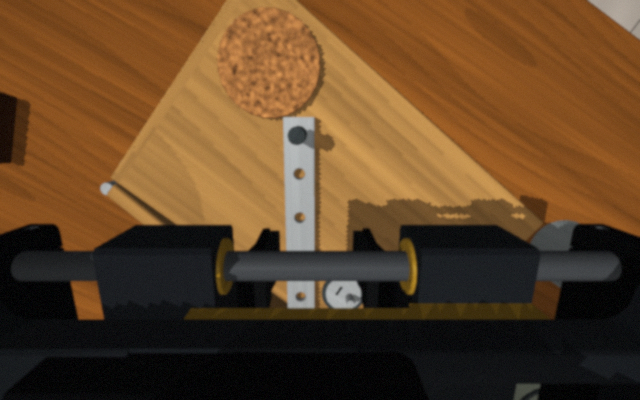

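Wrist view: the knob top is at (298,135), hole 4 at (299,174), hole 3 at (299,217), hole 1 at (300,297) and the keeper disc at about (342,294). I'll enlarge the keeper.

```bash
python3 -c "
from h import *
import cv2,pickle
I=pickle.load(open('w1.pkl','rb'))
for n,a in dict(knob=(298,135,.191),h4=(299.5,174,.159),h3=(299.5,217.5,.159),h1=(300.5,297,.159),keep=(342,294,.153)).items(): print(n,atz(I,*a).round(4))
i=cv2.imread('pics/w1.png')[270:315,280:370]; cv2.imwrite('pics/w1c.png',cv2.resize(i,None,fx=8,fy=8,interpolation=cv2.INTER_CUBIC))"
```

```text
knob [0.6424 0.0166 0.191 ]
h4 [ 6.121e-01 -2.000e-04  1.590e-01]
h3 [ 0.5775 -0.0198  0.159 ]
h1 [ 0.5081 -0.0605  0.159 ]
keep [ 0.5284 -0.0957  0.153 ]
```

View pics/w1c.png

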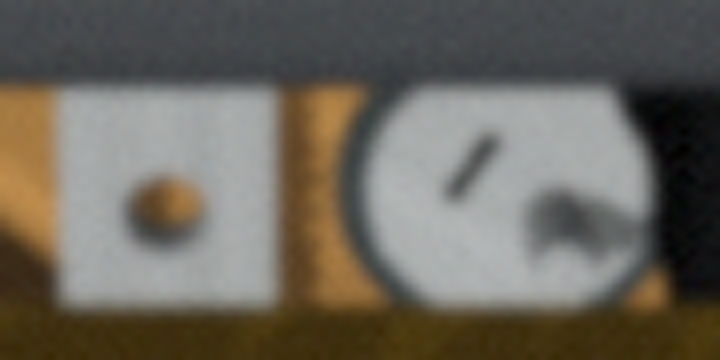

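```bash
python3 -c "
from h import *
import pickle
I=pickle.load(open('w1.pkl','rb')); print('peg',atz(I,350.6,295.6,.165),'keep',atz(I,343,294.3,.153))
st(); to([.640,.0175,.20],30.1); to([.640,.0175,.166],30.1)"
```

```text
peg [ 0.53658926 -0.09906212  0.165     ] keep [ 0.52857962 -0.09673399  0.153     ]
t 2.02 p [ 0.5992 -0.0245  0.2697] yaw 30.3 pitch -0.1 F [-0.2  -1.04  1.4 ] g 40.368
row [0.2, 0.0, 0.1, 69.7, 56.5, -15.6]
row [0.2, 0.0, 0.1, 103.7, 56.6, -15.6]
```

Call:
servo_tool(commands=[[[0, 0, 0, 10, 50, -14, 40], [0, 0, 0, 50, 56, -15, 40], [0, 0, 0, 75, 57, -16, 40], [0, 0, 0, 75, 57, -16, 40], [0, 0, 0, 75, 57, -16, 40]]])

```text
time: 2.65
position: [0.6412, 0.0184, 0.1966]
tool_rot: [0.811, 1.412, -0.811]
ft_force: [-0.2, -0.2, 0.6]
grip_width: 0.458
```

```bash
python3 -c "
from h import *
st(); to([.640,.0175,.165],30.1)"
```

```text
t 2.65 p [0.6412 0.0184 0.1966] yaw 30.3 pitch 0.1 F [-0.19 -0.16  0.64] g 39.846000000000004
row [0.2, 0.1, -0.1, 31.6, -1.5, 0.2]
```

Call:
servo_tool(commands=[[[0, 0, 0, 16, -1, 0, 40], [0, 0, 0, 31, -1, 0, 40], [0, 0, 0, 31, -1, 0, 40], [0, 0, 0, 31, -1, 0, 10], [0, 0, 0, 31, -1, 0, 10]]], newtons=10)

```text
time: 3.28
position: [0.6403, 0.0193, 0.1647]
tool_rot: [0.81, 1.414, -0.809]
ft_force: [0.2, 0.3, 0.3]
grip_width: 0.313
```

Call:
servo_tool(commands=[[[0, 0, 0, 0, 0, 0, 8], [0, 0, 0, 0, 0, 0, 8], [0, 0, 0, 0, 0, 0, 5]]], newtons=20)

```text
time: 3.65
position: [0.6401, 0.0192, 0.1644]
tool_rot: [0.81, 1.414, -0.809]
ft_force: [0.5, 0.9, 0.5]
grip_width: 0.154
```

```bash
python3 -c "
from h import *
st()"
```

```text
t 3.65 p [0.6401 0.0192 0.1644] yaw 30.4 pitch 0.0 F [0.51 0.9  0.52] g 13.398
```

```bash
cat >> h.py <<'E'
H=np.array([.5027,.1468]); L=.24; Z0=.153; GH=.0115
def piv(a): return H+L*np.array([np.cos(np.radians(a)),np.sin(np.radians(a))])  # a: pivot direction (deg); shut ~ -98.5
def tcp(pv,yaw,tilt,r=.214):
    t=np.radians(tilt); h=r*np.cos(t)-GH*np.sin(t)
    return np.r_[pv+h*np.array([np.cos(np.radians(yaw)),np.sin(np.radians(yaw))]),Z0+r*np.sin(t)+GH*np.cos(t)]
def solve(target,rad=.14):
    "door dir a and yaw so that a bar point at horizontal radius rad is at target"
    d=np.asarray(target)[:2]-H; D=np.hypot(*d)
    a=np.degrees(np.arctan2(d[1],d[0])-np.arccos((L**2+D**2-rad**2)/(2*L*D)))
    v=np.asarray(target)[:2]-piv(a); return a,np.degrees(np.arctan2(v[1],v[0]))
E
python3 - <<'E'
from h import *
st(); s=ctrl.get_state(); cur=(s['position'],R.from_rotvec(s['tool_rot']))
p0=np.array([.4551,-.0884]); a0=np.degrees(np.arctan2(*(p0-H)[::-1])); print('a0',a0)
a1,y1=solve([.5348,-.0985],.14*np.cos(.2)); print('target',a1,y1,solve([.5348,-.0985]))
for t in (4,8,12,14.3): c=to(tcp(p0,30.2,t),30.2,t,cur)
print('then, from end of lift')
for k in np.linspace(0.1,1,10):
    # door first, yaw lagging
    a=a0+(a1-a0)*min(1,k*1.4); y=30.2+(y1-30.2)*k
    to(tcp(piv(a),y,14.3),y,14.3,c)
E
```

```text
t 3.65 p [0.6401 0.0192 0.1644] yaw 30.4 pitch 0.0 F [0.51 0.9  0.52] g 13.398
a0 -101.44104386876744
target -115.20129378692432 -11.836284484427114 (np.float64(-115.88664948785244), np.float64(-12.11469713320168))
row [0.2, 0.0, 4.0, -15.0, -1.3, -0.1]
row [0.2, 0.0, 8.0, -29.8, -3.7, -0.1]
row [0.2, -0.0, 12.0, -44.4, -7.0, -0.1]
row [0.2, -0.0, 14.3, -52.6, -9.4, -0.1]
then, from end of lift
row [4.1, -1.0, -0.0, -1.6, -6.3, 9.6]
row [8.1, -2.1, -0.0, -3.4, -13.5, 18.8]
row [12.2, -3.1, -0.0, -5.5, -21.5, 27.7]
row [16.3, -4.2, -0.0, -7.7, -30.4, 36.2]
row [20.4, -5.2, -0.0, -10.2, -40.1, 44.2]
row [24.4, -6.2, -0.0, -12.9, -50.6, 51.6]
row [28.5, -7.3, 0.0, -15.8, -61.9, 58.4]
row [32.6, -8.3, -0.0, -17.9, -70.1, 70.2]
row [36.7, -9.3, -0.0, -20.0, -78.6, 82.4]
row [40.7, -10.4, 0.0, -22.4, -87.9, 93.9]
```

Call:
servo_tool(commands=[[[0, 0, 3, -11, -0.8, 0, 8], [0, 0, 6, -22, -2.4, 0, 8], [0, 0, 10, -37, -5.2, 0, 8], [0, 0, 14.3, -52.6, -9.4, 0, 8], [0, 0, 14.3, -52.6, -9.4, 0, 8]]], newtons=25)

```text
time: 4.28
position: [0.6314, 0.013, 0.2176]
tool_rot: [0.965, 1.28, -0.62]
ft_force: [0.9, 0.6, -1.1]
grip_width: 0.153
```

Run:
```python
from h import *
st(); s=ctrl.get_state(); cur=(s['position'],R.from_rotvec(s['tool_rot']))
a0=-101.44;a1,y1=solve([.5348,-.0985],.14*np.cos(.2))
for k in np.linspace(0.1,1,10):
    a=a0+(a1-a0)*min(1,k*1.4); y=30.2+(y1-30.2)*k
    to(tcp(piv(a),y,14.3),y,14.3,cur)
```

```text
t 4.28 p [0.6314 0.013  0.2176] yaw 30.3 pitch 14.3 F [ 0.93  0.63 -1.08] g 13.311
row [4.2, -0.9, 0.0, -0.7, -5.4, 8.4]
row [8.3, -2.0, -0.0, -2.5, -12.5, 17.7]
row [12.3, -3.0, -0.0, -4.6, -20.6, 26.6]
row [16.4, -4.0, -0.0, -6.8, -29.5, 35.0]
row [20.5, -5.1, -0.0, -9.3, -39.2, 43.0]
row [24.5, -6.1, -0.0, -11.9, -49.7, 50.4]
row [28.6, -7.2, -0.0, -14.8, -61.0, 57.2]
row [32.7, -8.2, -0.0, -16.9, -69.3, 69.0]
row [36.8, -9.2, -0.0, -19.0, -77.8, 81.2]
row [40.8, -10.3, -0.0, -21.4, -87.1, 92.7]
```

Call:
servo_tool(commands=[[[4, -1, 0, -1, -5.5, 8.5, 8], [8.2, -2, 0, -2.5, -12.5, 17.7, 8], [12.3, -3, 0, -4.6, -20.6, 26.6, 8], [16.4, -4, 0, -6.8, -29.5, 35, 8], [20.5, -5.1, 0, -9.3, -39.2, 43, 8]]])

```text
time: 4.9
position: [0.62, -0.0426, 0.2165]
tool_rot: [1.215, 1.111, -0.9]
ft_force: [1.0, -0.4, 1.6]
grip_width: 0.15
```

Run:
```python
from h import *
st(); s=ctrl.get_state(); cur=(s['position'],R.from_rotvec(s['tool_rot']))
a0=-101.44;a1,y1=solve([.5348,-.0985],.14*np.cos(.2))
for k in np.linspace(0.6,1,5):
    a=a0+(a1-a0)*min(1,k*1.4); y=30.2+(y1-30.2)*k
    to(tcp(piv(a),y,14.3),y,14.3,cur)
```

```text
t 4.9 p [ 0.62   -0.0426  0.2165] yaw 9.2 pitch 14.3 F [ 0.99 -0.38  1.61] g 13.049999999999999
row [4.1, -1.2, -0.0, -2.9, -9.0, 12.4]
row [8.2, -2.2, -0.0, -5.0, -17.2, 22.9]
row [12.2, -3.2, -0.0, -5.9, -20.8, 37.0]
row [16.3, -4.3, -0.0, -6.9, -24.5, 51.5]
row [20.4, -5.3, -0.0, -8.1, -29.2, 65.7]
```

Call:
servo_tool(commands=[[[4.1, -1.2, 0, -2.9, -9, 12.4, 8], [8.2, -2.2, 0, -5, -17.2, 22.9, 8], [12.2, -3.2, 0, -5.9, -20.8, 37, 8], [16.3, -4.3, 0, -6.9, -24.5, 51.5, 8], [20.4, -5.3, 0, -8.1, -29.2, 65.7, 8]]])

```text
time: 5.52
position: [0.6002, -0.1125, 0.2164]
tool_rot: [1.444, 0.901, -1.179]
ft_force: [-0.1, 0.4, 0.9]
grip_width: 0.149
```

Run:
```python
from h import *
import cv2
st(); s=ctrl.get_state(); cur=(s['position'],R.from_rotvec(s['tool_rot']))
a1,y1=solve([.5348,-.0985],.14*np.cos(np.radians(9.5)))
print(a1,y1)
to(tcp(piv(a1),y1,14.3),y1,14.3,cur)
to(tcp(piv(a1),y1,9.5),y1,9.5,cur)
i=vision.get_image('top'); cv2.imwrite('pics/t2.png',i[:,:,::-1]); cv2.imwrite('pics/t2c.png',cv2.resize(i[125:245,275:435,::-1],None,fx=5,fy=5,interpolation=cv2.INTER_CUBIC))
```

```text
t 5.53 p [ 0.6002 -0.1125  0.2164] yaw -11.9 pitch 14.2 F [-0.1   0.37  0.9 ] g 12.963
-115.41499188726935 -11.92281651174322
row [0.1, -0.0, 0.1, -0.6, -0.3, -0.2]
row [0.1, -0.0, -4.7, 17.3, -0.0, -0.1]
```

View pics/t2c.png

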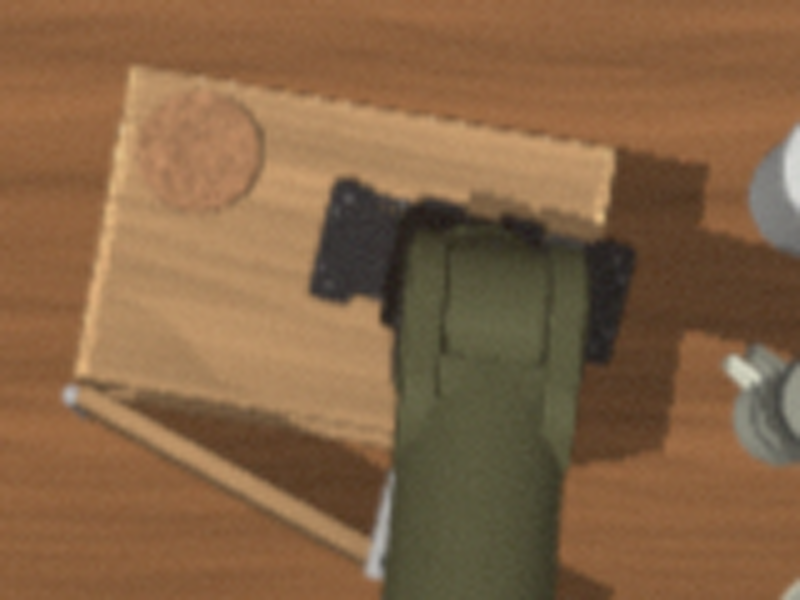

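Call:
servo_tool(commands=[[[0, 0, -3, 11, 0, 0, 8], [0, 0, -6, 22, 0.2, 0, 8], [0, 0, -6, 22, 0.2, 0, 8], [0, 0, -6, 22, 0.2, 0, 8]]])

```text
time: 6.08
position: [0.6053, -0.1132, 0.1951]
tool_rot: [1.41, 0.988, -1.253]
ft_force: [1.0, -0.0, -1.5]
grip_width: 0.153
```

Call:
servo_tool(commands=[[[0, 0, 0, 0, 0, 0, 30], [0, 0, 0, 0, 0, 0, 40], [0, 0, 0, 0, 0, 0, 40], [0, 0, 0, -40, 0, 0, 40], [0, 0, 0, -70, 0, 0, 40]]])

```text
time: 6.7
position: [0.5951, -0.112, 0.266]
tool_rot: [1.411, 0.987, -1.254]
ft_force: [0.5, -0.2, 0.4]
grip_width: 0.456
```

Run:
```python
from h import *
st(); to([.53,-.097,.275],-12,0)
```

```text
t 6.7 p [ 0.5951 -0.112   0.266 ] yaw -11.8 pitch 8.3 F [ 0.53 -0.19  0.36] g 39.672000000000004
row [0.2, -0.0, -8.3, -18.5, -64.8, -1.4]
```

Call:
servo_tool(commands=[[[0, 0, -4, -15, -40, 0, 40], [0, 0, -8.3, -22, -80, -1, 40], [0, 0, -8.3, -22, -85, -1, 40], [0, 0, -8.3, -22, -85, -1, 40], [0, 0, -8.3, -22, -85, -1, 40]]])

```text
time: 7.32
position: [0.5104, -0.0934, 0.274]
tool_rot: [1.359, 1.105, -1.359]
ft_force: [-0.3, 0.5, -0.3]
grip_width: 0.463
```

Run:
```python
from h import *
import cv2,pickle
st(); I=vision.camera_info('wrist'); i=vision.get_image('wrist'); pickle.dump(I,open('w2.pkl','wb')); st()
cv2.imwrite('pics/w2.png',i[:,:,::-1])
t=np.radians(8.2); pv=piv(-115.4); y=np.radians(-11.9); u=np.array([np.cos(y),np.sin(y)])
for r in (.1,.14,.18): print(proj(I,np.r_[pv+u*(r*np.cos(t)-.006*np.sin(t)),.153+r*np.sin(t)+.006*np.cos(t)]))
print('peg',proj(I,(.5348,-.0985,.165)))
u0,v0=[int(x) for x in proj(I,(.5348,-.0985,.165))]
c=i[max(0,v0-100):v0+100,u0-130:u0+130,::-1]; print('crop',u0-130,max(0,v0-100)); cv2.imwrite('pics/w2c.png',cv2.resize(c,None,fx=3,fy=3,interpolation=cv2.INTER_CUBIC))
```

```text
t 7.33 p [ 0.5104 -0.0934  0.274 ] yaw -11.8 pitch -0.0 F [-0.28  0.51 -0.33] g 40.281
t 7.38 p [ 0.5104 -0.0934  0.2739] yaw -11.8 pitch -0.0 F [ 0.53 -0.95 -0.48] g 40.281
[315.63746911 219.31219713]
[315.69120301 175.52650493]
[315.75162253 126.29295155]
peg [315.74278981 172.55918415]
crop 185 72
```

View pics/w2c.png

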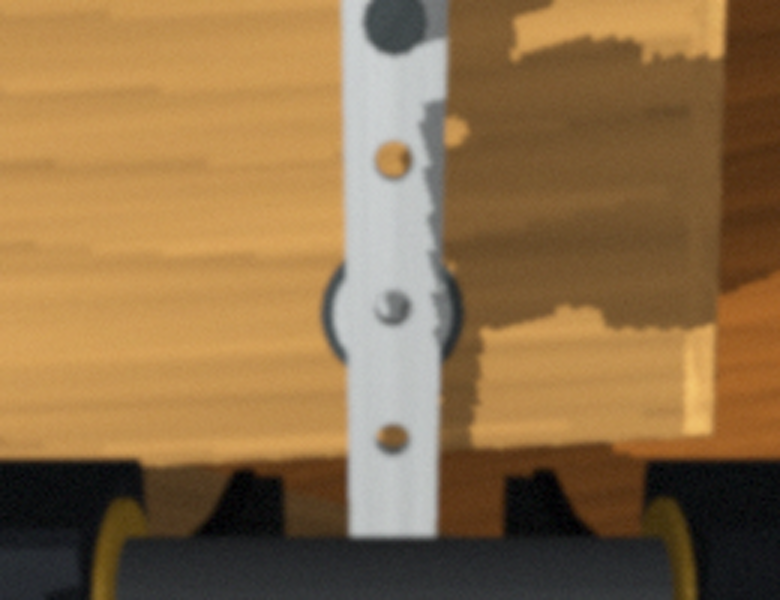

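The crop shows hole 3 at (393,308), which is full-picture (316,174.7) and within 1 px of the model. It sits over the disc, which spans x 322-462. Now zooming in on hole 3.

Run:
```python
from h import *
import cv2,pickle
I=pickle.load(open('w2.pkl','rb')); i=cv2.imread('pics/w2.png')
c=i[157:192,288:344]; cv2.imwrite('pics/w2d.png',cv2.resize(c,None,fx=14,fy=14,interpolation=cv2.INTER_CUBIC))
for z,u,v in ((.153,315.8,175.5),(.165,316,174.7)): print(atz(I,u,v,z))
for p in ((.5285,-.0965,.153),(.5263,-.0951,.153)): print(proj(I,p))
```

```text
[ 0.53032755 -0.09761489  0.153     ]
[ 0.53291796 -0.09833442  0.165     ]
[315.01263078 177.69413067]
[314.00627463 180.33824328]
```

View pics/w2d.png

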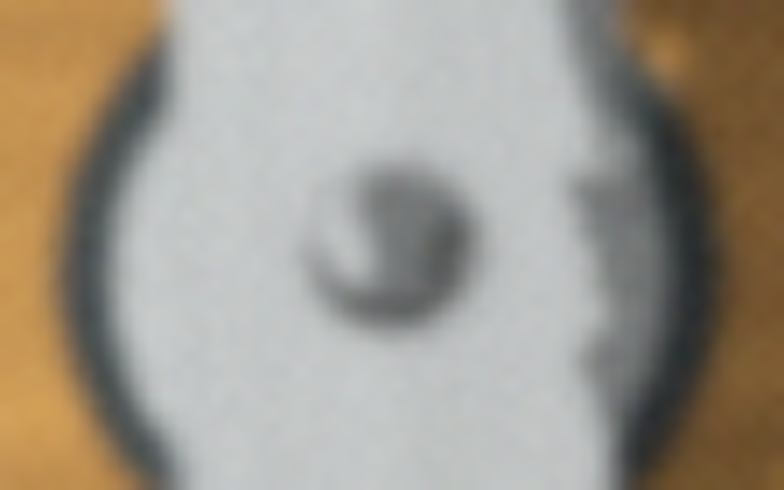

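Run:
```python
from h import *
s=ctrl.get_state(); cur=(s['position'],R.from_rotvec(s['tool_rot']))
g=np.array([.6053,-.1132,.1951]); Rg=pose_R(-11.9,8.3)
a=to(g-Rg.as_matrix()[:,0]*.05,-11.9,8.3,cur); b=to(g,-11.9,8.3,a)
for y in (-8,-4,0,4,7): to(tcp(piv(-115.4),y,8.2),y,8.3,b)
```

```text
row [0.1, -0.0, 8.3, 29.3, 89.8, 0.0]
row [0.0, 0.0, 0.0, 50.0, -0.0, 0.0]
row [-3.9, 0.6, 0.0, 0.1, -0.4, -14.2]
row [-7.8, 1.1, 0.0, -0.1, -1.9, -28.8]
row [-11.8, 1.7, 0.0, -0.4, -4.4, -43.2]
row [-15.7, 2.3, 0.0, -0.9, -7.8, -57.5]
row [-18.7, 2.7, 0.0, -1.4, -11.1, -68.0]
```

Call:
servo_tool(commands=[[[0, 0, 4, 0, 50, 0, 40], [0, 0, 8.3, 10, 90, 0, 40], [0, 0, 8.3, 29, 90, 0, 40], [0, 0, 8.3, 29, 90, 0, 40], [0, 0, 8.3, 29, 90, 0, 40]]])

```text
time: 8.0
position: [0.5977, -0.1114, 0.2453]
tool_rot: [1.41, 0.988, -1.255]
ft_force: [-0.9, -0.1, 0.9]
grip_width: 0.46
```

Call:
servo_tool(commands=[[[0, 0, 0, 25, 0, 0, 40], [0, 0, 0, 50, 0, 0, 40], [0, 0, 0, 50, 0, 0, 8], [0, 0, 0, 50, 0, 0, 8], [0, 0, 0, 50, 0, 0, 8]]])

```text
time: 8.62
position: [0.6058, -0.113, 0.1974]
tool_rot: [1.411, 0.985, -1.253]
ft_force: [0.3, 0.4, -0.3]
grip_width: 0.2
```

```bash
python3 -c "
from h import *
st()"
```

```text
t 8.62 p [ 0.6058 -0.113   0.1974] yaw -11.8 pitch 8.4 F [ 0.29  0.41 -0.32] g 17.400000000000002
```

Swing the bar aside for a clear view of the peg.

Call:
servo_tool(commands=[[[0, 0, 0, 0, 0, 0, 8], [-4, 0.6, 0, 0, -0.4, -14, 8], [-8, 1.1, 0, 0, -1.9, -29, 8], [-12, 1.7, 0, -0.4, -4.4, -43, 8], [-12, 1.7, 0, -0.4, -4.4, -43, 8]]])

```text
time: 9.25
position: [0.6104, -0.0687, 0.1964]
tool_rot: [1.27, 1.104, -1.096]
ft_force: [1.0, -1.1, 1.2]
grip_width: 0.153
```

Call:
servo_tool(commands=[[[0, 0, 0, 0, 0, 0, 30], [0, 0, 0, 0, 0, 0, 40], [0, 0, 0, 0, 0, 0, 40], [0, 0, 0, -40, 0, 0, 40], [0, 0, 0, -70, 0, 0, 40]]])

```text
time: 9.88
position: [0.5993, -0.0702, 0.2657]
tool_rot: [1.27, 1.105, -1.099]
ft_force: [0.5, -1.3, -0.3]
grip_width: 0.457
```

Run:
```python
from h import *
st(); to([.505,-.092,.255],-11.9,0)
```

```text
t 9.88 p [ 0.5993 -0.0702  0.2657] yaw 0.3 pitch 8.3 F [ 0.54 -1.28 -0.27] g 39.759
row [12.2, -0.8, -8.2, -3.0, -95.0, 21.3]
```

Call:
servo_tool(commands=[[[4, 0, -3, -12, -40, 8, 40], [8, -0.5, -6, -10, -75, 15, 40], [12.2, -0.8, -8.2, -3, -95, 21, 40], [12.2, -0.8, -8.2, -3, -95, 21, 40], [12.2, -0.8, -8.2, -3, -95, 21, 40]]])

```text
time: 10.5
position: [0.5059, -0.0913, 0.2543]
tool_rot: [1.361, 1.104, -1.357]
ft_force: [-0.8, 0.4, 0.3]
grip_width: 0.461
```

Run:
```python
from h import *
import cv2,pickle
st(); I=vision.camera_info('wrist'); i=vision.get_image('wrist'); pickle.dump(I,open('w3.pkl','wb')); st()
cv2.imwrite('pics/w3.png',i[:,:,::-1])
u0,v0=[int(x) for x in proj(I,(.5295,-.0970,.159))]
c=i[v0-40:v0+40,u0-50:u0+50,::-1]; print('crop',u0-50,v0-40); cv2.imwrite('pics/w3c.png',cv2.resize(c,None,fx=7,fy=7,interpolation=cv2.INTER_CUBIC))
print('pegbase/tip guess',proj(I,(.5348,-.0985,.165)))
```

```text
t 10.5 p [ 0.5059 -0.0913  0.2543] yaw -11.8 pitch 0.1 F [-0.76  0.37  0.26] g 40.107
t 10.55 p [ 0.5059 -0.0912  0.2544] yaw -11.8 pitch 0.1 F [-0.27 -0.36 -0.19] g 39.933
crop 266 135
pegbase/tip guess [317.28473675 170.41365282]
```

View pics/w3c.png

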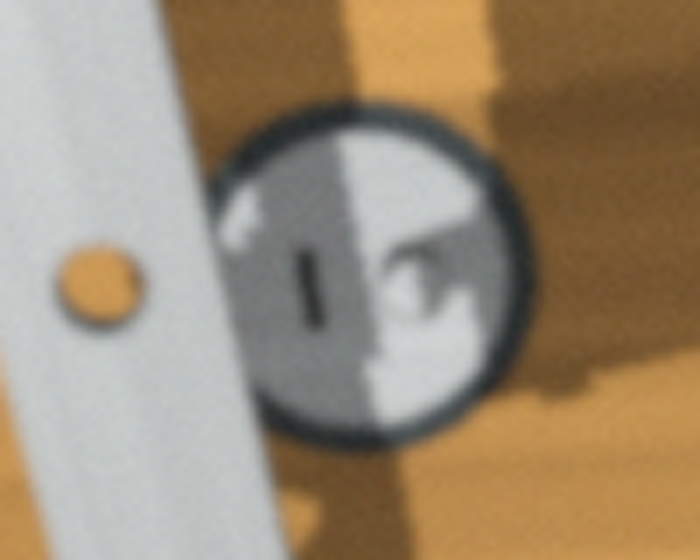

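The peg shows as a round outline centred at crop (412,285), which is full-picture (324.4,175.3). The disc centre is at crop (370,277), or (318.4,174.1).

Run:
```python
from h import *
import pickle
I=pickle.load(open('w3.pkl','rb')); J=pickle.load(open('w2.pkl','rb'))
peg=atz(I,324.4,175.3,.165); k=atz(I,318.4,174.1,.153)
print('peg',peg,'keep',k,'off',(peg-k)[:2], np.hypot(*(peg-k)[:2]))
# hole3 seen in w2 vs model
t=np.radians(8.2); print('hole in w2 (z=.1789)',atz(J,315.7,174.1,.153+.14*np.sin(t)+.006*np.cos(t)))
print('hole3 in w3',atz(I,266+101/7-.43,135+284/7-.43,.153+.14*np.sin(t)+.006*np.cos(t)))
for y in(-11.8,.2):
  print('model',piv(-115.4)+np.array([np.cos(np.radians(y)),np.sin(np.radians(y))])*(.14*np.cos(t)-.006*np.sin(t)))
```

```text
peg [ 0.52974052 -0.10331248  0.165     ] keep [ 0.52980681 -0.09846608  0.153     ] off [-6.62867899e-05 -4.84639786e-03] 0.0048468511581221995
hole in w2 (z=.1789) [ 0.53567032 -0.09864812  0.17890671]
hole3 in w3 [ 0.5390834  -0.07030063  0.17890671]
model [ 0.53455823 -0.09816221]
model [ 0.53746763 -0.06951976]
```

Run:
```python
from h import *
s=ctrl.get_state(); cur=(s['position'],R.from_rotvec(s['tool_rot']))
g=np.array([.6104,-.0687,.1960]); y0=.2; Rg=pose_R(y0,8.3)
a=to(g-Rg.as_matrix()[:,0]*.05,y0,8.3,cur); b=to(g,y0,8.3,a)
a1,y1=solve([.5285,-.1032]); print(a1,y1,'door',np.radians(-98.5-a1))
for k in np.linspace(.2,1,5):
    y=y0+(y1-y0)*k; aa=-115.4+(a1+115.4)*k; to(tcp(piv(aa),y,8.3),y,8.3,b)
```

```text
row [-12.0, 0.8, 8.2, 9.1, 90.6, -41.8]
row [0.0, 0.0, 0.0, 50.0, -0.0, 0.0]
-117.11607012118516 -15.061416158898815 door 0.32491171739682084
row [3.0, -0.4, -0.0, 0.4, -2.2, 11.1]
row [6.0, -0.9, -0.0, 0.1, -4.4, 21.6]
row [9.1, -1.3, 0.0, -0.3, -7.1, 32.1]
row [12.1, -1.8, 0.0, -0.8, -10.5, 42.5]
row [15.1, -2.2, 0.0, -1.4, -14.3, 52.7]
```

Call:
servo_tool(commands=[[[-4, 0.2, 3, -5, 35, -15, 40], [-8, 0.5, 6, 0, 70, -30, 40], [-12, 0.8, 8.2, 9, 90.5, -42, 40], [-12, 0.8, 8.2, 9, 90.5, -42, 40], [-12, 0.8, 8.2, 9, 90.5, -42, 40]]])

```text
time: 11.18
position: [0.6022, -0.0692, 0.2454]
tool_rot: [1.272, 1.104, -1.102]
ft_force: [0.2, -0.6, 0.3]
grip_width: 0.461
```

Call:
servo_tool(commands=[[[0, 0, 0, 25, 0, 0, 40], [0, 0, 0, 50, 0, 0, 40], [0, 0, 0, 50, 0, 0, 8], [0, 0, 0, 50, 0, 0, 8], [0, 0, 0, 50, 0, 0, 8]]])

```text
time: 11.8
position: [0.6102, -0.0692, 0.1972]
tool_rot: [1.272, 1.101, -1.1]
ft_force: [0.1, -0.1, -0.2]
grip_width: 0.203
```

Call:
servo_tool(commands=[[[0, 0, 0, 0, 0, 0, 8], [0, 0, 0, 0, 0, 0, 8]]])

```text
time: 12.05
position: [0.6102, -0.0692, 0.1965]
tool_rot: [1.272, 1.102, -1.1]
ft_force: [2.0, 0.1, 0.5]
grip_width: 0.154
```

Run:
```python
from h import *
st(); s=ctrl.get_state(); cur=(s['position'],R.from_rotvec(s['tool_rot']))
a1,y1=solve([.5285,-.1032]);y0=.2
for k in np.linspace(.2,1,5):
    y=y0+(y1-y0)*k; aa=-115.4+(a1+115.4)*k; to(tcp(piv(aa),y,8.3),y,8.3,cur)
```

```text
t 12.05 p [ 0.6102 -0.0692  0.1965] yaw 0.1 pitch 8.4 F [2.02 0.09 0.46] g 13.398
row [3.0, -0.4, -0.1, 0.9, -2.1, 10.6]
row [6.0, -0.8, -0.1, 0.6, -4.3, 21.1]
row [9.0, -1.3, -0.1, 0.2, -7.0, 31.6]
row [12.0, -1.7, -0.1, -0.3, -10.3, 42.0]
row [15.0, -2.2, -0.1, -0.8, -14.2, 52.2]
```

Call:
servo_tool(commands=[[[3, -0.4, 0, 0.5, -2.1, 10.6, 8], [6, -0.8, 0, 0.3, -4.3, 21, 8], [9, -1.3, 0, 0, -7, 31.5, 8], [12, -1.7, 0, -0.5, -10.3, 42, 8], [15, -2.2, 0, -1, -14.2, 52.2, 8]]])

```text
time: 12.68
position: [0.5952, -0.1225, 0.1946]
tool_rot: [1.45, 0.95, -1.299]
ft_force: [0.9, -0.4, 1.7]
grip_width: 0.15
```

Call:
servo_tool(commands=[[[0, 0, 0, 0, 0, 0, 8], [0, 0, 0, 0, 0, 0, 8]]])

```text
time: 12.92
position: [0.5954, -0.1213, 0.1946]
tool_rot: [1.447, 0.953, -1.296]
ft_force: [1.4, -0.1, 1.5]
grip_width: 0.15
```

Run:
```python
from h import *
st(); s=ctrl.get_state(); cur=(s['position'],R.from_rotvec(s['tool_rot']))
a1,y1=solve([.5285,-.1032])
for t in (8.3,6.5,5.5,4.5,3.5,2.5,0): print(t,end=' ');to(tcp(piv(a1),y1,t),y1,t,cur)
```

```text
t 12.93 p [ 0.5954 -0.1213  0.1946] yaw -15.0 pitch 8.3 F [ 1.38 -0.12  1.53] g 13.049999999999999
8.3 row [0.1, 0.0, 0.0, -0.6, 0.9, -0.0]
6.5 row [0.1, 0.0, -1.8, 6.1, 1.1, -0.0]
5.5 row [0.1, 0.0, -2.8, 9.9, 1.2, -0.0]
4.5 row [0.1, 0.0, -3.8, 13.6, 1.2, -0.0]
3.5 row [0.1, 0.0, -4.8, 17.4, 1.1, -0.0]
2.5 row [0.1, 0.0, -5.8, 21.1, 1.0, -0.1]
0 row [0.1, 0.0, -8.3, 30.4, 0.3, -0.1]
```

Call:
servo_tool(commands=[[[0, 0, -1, 3.5, 0.8, 0, 8], [0, 0, -2, 7, 1, 0, 8], [0, 0, -2.8, 10, 1.1, 0, 8], [0, 0, -2.8, 10, 1.1, 0, 8]]])

```text
time: 13.42
position: [0.598, -0.1219, 0.1841]
tool_rot: [1.431, 0.995, -1.332]
ft_force: [-0.2, 1.0, 1.2]
grip_width: 0.155
```

Call:
servo_tool(commands=[[[0, 0, -0.4, 1.5, 0, 0, 8], [0, 0, -0.8, 3, 0, 0, 8], [0, 0, -0.8, 3, 0, 0, 8]]])

```text
time: 13.8
position: [0.5983, -0.1221, 0.1818]
tool_rot: [1.427, 1.005, -1.341]
ft_force: [-0.2, -0.1, 0.8]
grip_width: 0.153
```

Run:
```python
from h import *
st(); s=ctrl.get_state(); cur=(s['position'],R.from_rotvec(s['tool_rot']))
a1,y1=solve([.5285,-.1032])
for t in (4.5,3.5,0): print(t,end=' ');to(tcp(piv(a1),y1,t),y1,t,cur)
```

```text
t 13.8 p [ 0.5983 -0.1221  0.1818] yaw -15.0 pitch 4.7 F [-0.16 -0.14  0.78] g 13.311
4.5 row [0.0, 0.0, -0.2, 0.6, 0.1, -0.1]
3.5 row [0.0, 0.0, -1.2, 4.3, 0.2, -0.1]
0 row [0.0, 0.0, -4.7, 17.4, 0.3, -0.1]
```

Call:
servo_tool(commands=[[[0, 0, -0.3, 1, 0, 0, 8], [0, 0, -0.6, 2.2, 0, 0, 8], [0, 0, -0.6, 2.2, 0, 0, 8]]])

```text
time: 14.18
position: [0.5986, -0.1222, 0.1796]
tool_rot: [1.423, 1.014, -1.349]
ft_force: [0.5, -0.5, 1.3]
grip_width: 0.149
```

Call:
servo_tool(commands=[[[0, 0, -0.3, 1, 0, 0, 8], [0, 0, -0.6, 2.2, 0, 0, 8], [0, 0, -0.6, 2.2, 0, 0, 8]]])

```text
time: 14.55
position: [0.5988, -0.1223, 0.1774]
tool_rot: [1.42, 1.022, -1.356]
ft_force: [1.7, -0.0, 0.7]
grip_width: 0.152
```

Call:
servo_tool(commands=[[[0, 0, -0.5, 1.9, 0, 0, 8], [0, 0, -1, 3.7, 0, 0, 8], [0, 0, -1, 3.7, 0, 0, 8]]])

```text
time: 14.92
position: [0.599, -0.1223, 0.1736]
tool_rot: [1.414, 1.037, -1.369]
ft_force: [2.5, -1.3, 0.4]
grip_width: 0.153
```

Call:
servo_tool(commands=[[[0, 0, -0.5, 1.9, 0, 0, 8], [0, 0, -1, 3.7, 0, 0, 8], [0, 0, -1, 3.7, 0, 0, 8]]])

```text
time: 15.3
position: [0.5991, -0.1224, 0.1699]
tool_rot: [1.408, 1.052, -1.382]
ft_force: [3.0, -1.2, 1.2]
grip_width: 0.152
```

```bash
python3 -c "
from h import *
st()"
```

```text
t 15.3 p [ 0.5991 -0.1224  0.1699] yaw -15.0 pitch 1.5 F [ 2.96 -1.22  1.16] g 13.224
```

Call:
servo_tool(commands=[[[0, 0, -0.5, 1.9, 0.2, 0, 8], [0, 0, -1, 3.7, 0.4, 0, 8], [0, 0, -1.3, 4.8, 0.4, 0, 8], [0, 0, -1.3, 4.8, 0.4, 0, 8]]])

```text
time: 15.8
position: [0.5994, -0.1224, 0.1652]
tool_rot: [1.4, 1.071, -1.398]
ft_force: [2.3, -1.4, 1.4]
grip_width: 0.154
```

Call:
servo_tool(commands=[[[0, 0, -0.1, 0.4, 0, 0, 8], [0, 0, -0.2, 0.8, 0, 0, 8], [0, 0, -0.2, 0.8, 0, 0, 8]]])

```text
time: 16.18
position: [0.5995, -0.1224, 0.1646]
tool_rot: [1.399, 1.073, -1.4]
ft_force: [1.9, -1.7, 2.2]
grip_width: 0.155
```

```bash
python3 -c "
from h import *
st()"
```

```text
t 16.18 p [ 0.5995 -0.1224  0.1646] yaw -15.0 pitch -0.0 F [ 1.9  -1.74  2.24] g 13.485
```

Call:
servo_tool(commands=[[[0, 0, 0, 0.3, 0, 0, 25], [0, 0, 0, 0.3, 0, 0, 40], [0, 0, 0, 0, 0, 0, 40], [0, 0, 0, -50, 0, 0, 40], [0, 0, 0, -105, 0, 0, 40]]])

```text
time: 16.8
position: [0.5984, -0.1221, 0.2694]
tool_rot: [1.397, 1.077, -1.403]
ft_force: [0.7, 0.5, 0.1]
grip_width: 0.454
```

Call:
servo_tool(commands=[[[0, 0, 0, 0, -50, 0, 40], [0, 0, 0, 0, -90, 0, 40], [0, 0, 0, 0, -90, 0, 40], [0, 0, 0, 0, -90, 0, 40]]])

```text
time: 17.3
position: [0.5129, -0.0993, 0.2697]
tool_rot: [1.399, 1.073, -1.4]
ft_force: [1.1, -0.1, 1.1]
grip_width: 0.459
```

Run:
```python
from h import *
import cv2
st(); I=vision.camera_info('wrist'); i=vision.get_image('wrist'); st()
a1,y1=solve([.5285,-.1032]); print('door',np.radians(-98.5-a1))
v=np.array([np.cos(np.radians(y1)),np.sin(np.radians(y1))])
for r in (.1,.14,.18): print(proj(I,np.r_[piv(a1)+v*r,.159]))
print('knob',proj(I,np.r_[piv(a1)+v*.214,.191]))
u0,v0=[int(x) for x in proj(I,(.5285,-.1032,.159))]
c=i[max(0,v0-75):v0+75,u0-100:u0+100,::-1]; print('crop',u0-100,v0-75); cv2.imwrite('pics/w4c.png',cv2.resize(c,None,fx=4,fy=4,interpolation=cv2.INTER_CUBIC))
```

```text
t 17.3 p [ 0.5129 -0.0993  0.2697] yaw -15.0 pitch 0.0 F [ 1.11 -0.11  1.05] g 39.933
t 17.35 p [ 0.5131 -0.0993  0.2695] yaw -15.0 pitch -0.0 F [ 1.5  -0.39 -0.49] g 40.107
door 0.32491171739682084
[315.25699073 225.40294637]
[315.22872881 182.17328596]
[315.19839879 135.78026199]
knob [315.14628639  89.65194915]
crop 215 107
```

View pics/w4c.png

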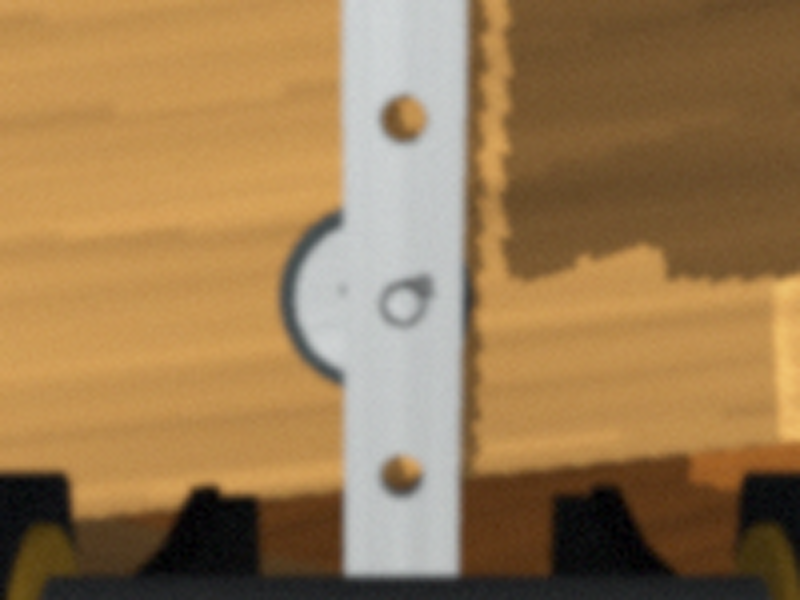

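The peg stands through hole 3 at crop (402,303), within 1 px of the prediction for a flat, seated bar. Hole 4 is at (404,118) and hole 2 at (402,475). The shadow beside the bar is thin, so it lies flat.

```bash
python3 -c "
from bench import close_job
print(close_job())"
```

```text
the job is handed in; nothing more can be done
None
```

The door is propped open by about 0.32 rad, with the stay bar's third hole down over the peg, and I have handed the job in. The 0.32 rad comes from my geometry, not a direct joint reading.

- **What I did:** I lifted the bar by its knob and drew the door open with it. I then let go twice to look with the wrist camera: once with the hole over the disc, and once with the bar swung aside to see the peg. After that I lowered the bar slowly. Measured forces in the steps I read stayed below about 4 N throughout.
- **Last checks:**
  - The final wrist picture shows the peg through hole 3, within 1 px of where a flat, seated bar should appear.
  - Before I let go, the grip height was 164.6 mm, against 164.4 mm with the bar flat at the start.
  - The gripper then backed off about 105 mm clear. The run took about 17.4 s.
- **What disagreed:** My first estimate of the peg, from the far wrist picture, was several millimetres off, and the clear view corrected it. The clear view put the peg 4.8 mm off the disc's centre where 6.5 mm was stated, so I aimed between the two.
- **Not checked:** I took no closing picture of the bystanders, but I felt no contact with any.

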